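# Put four ratchet sockets away in their holders by size

## Task

Put the four chrome ratchet sockets away in the four round grey holders, matched by size: the smallest socket in the smallest holder, the next in the next, and so on up to the largest in the largest. Set each one down (do not drop it) so that it stands upright on the floor of its holder, let go of it, and leave the headlamp housing and the ratchet where they are.

Things in the scene. Friction and masses are not known exactly. Their poses are not given: they have to be found in the camera images.
- socket_small: The smallest of four loose chrome-finish steel ratchet sockets: an upright round cylinder 20 mm in diameter and 36 mm high with a shallow groove round its waist and a black hexagon on its flat top. It starts standing on the rubber mat, whose top is at z = 0.004 m. Origin: centre of its underside; z up its axis.
- socket_medium: The second smallest of four loose chrome-finish steel ratchet sockets: an upright round cylinder 29 mm in diameter and 42 mm high with a shallow groove round its waist and a black hexagon on its flat top. It starts standing on the rubber mat, whose top is at z = 0.004 m. Origin: centre of its underside; z up its axis.
- socket_large: The second largest of four loose chrome-finish steel ratchet sockets: an upright round cylinder 39 mm in diameter and 49 mm high with a shallow groove round its waist and a black hexagon on its flat top. It starts standing on the rubber mat, whose top is at z = 0.004 m. Origin: centre of its underside; z up its axis.
- socket_largest: The largest of four loose chrome-finish steel ratchet sockets: an upright round cylinder 49 mm in diameter and 57 mm high with a shallow groove round its waist and a black hexagon on its flat top. It starts standing on the rubber mat, whose top is at z = 0.004 m. Origin: centre of its underside; z up its axis.
- holder_small: The smallest of four shallow round open-topped cups of grey plastic, fixed to the shelf: 42 mm outside diameter, 36 mm inside diameter, wall 3 mm thick, rim 12 mm above the mat, inner floor 3 mm above the mat. Origin: centre of its underside (on the mat); z up.
- holder_medium: The second smallest of four shallow round open-topped cups of grey plastic, fixed to the shelf: 53 mm outside diameter, 47 mm inside diameter, wall 3 mm thick, rim 12 mm above the mat, inner floor 3 mm above the mat. Origin: centre of its underside (on the mat); z up.
- holder_large: The second largest of four shallow round open-topped cups of grey plastic, fixed to the shelf: 66 mm outside diameter, 60 mm inside diameter, wall 3 mm thick, rim 12 mm above the mat, inner floor 3 mm above the mat. Origin: centre of its underside (on the mat); z up.
- holder_largest: The largest of four shallow round open-topped cups of grey plastic, fixed to the shelf: 79 mm outside diameter, 73 mm inside diameter, wall 3 mm thick, rim 12 mm above the mat, inner floor 3 mm above the mat. Origin: centre of its underside (on the mat); z up.
- headlamp_housing: Bystander, loose: round finned aluminium headlamp housing standing face down on the mat, 52 mm in diameter at the foot, 39 mm over the fins at the top, 45 mm high, no hexagon on top (small brass dot). Origin: centre of its underside; z up.
- ratchet: Bystander, loose: chrome ratchet lying flat on the mat at the right (-y) side, about 210 mm long, 34 mm wide at its round head, 27 mm high. Origin: under the middle of its length; x along it towards the head, z up.
Not all that is in view belongs to the job. What is shaped like the holder_small but brown is not meant. What is shaped like the holder_medium but green is not meant.

How it is judged:
By the outcome, as a careful person would: the job done as asked, in the order asked, and still so for the second after the job is handed in, with the robot touching nothing.
It also fails if it takes over 115 s, if anything falls off the work surface, if the arm or the gripper's body presses on something with over 40 N, if the wrist force passes 120 N, or if a joint passes its speed limit or range.

## Robot

A 6-joint arm with a two-finger parallel gripper is mounted at the origin on the work surface. World frame = base frame: x ahead of the robot, y to its left, z up, the work surface at z = 0. Lengths are in m, angles in rad, forces in N, time in s.
With the tool pointing down it reaches from about 0.275 to 0.825 m from the base axis. Payload 5.2 kg.
Tool frame: the origin (TCP) lies on the centre line of the jaws, within the pads' length; the fingertips stand robot.finger_overhang ahead of it and the grasp point (between the pads) lies 2 mm behind it (robot.finger_overhang is the distance from the TCP to the fingertips, in m); x points along the fingers, y is the direction in which the jaws open and shut, and the axes are right-handed (so a half turn about x gives the same grasp; the last joint's range is limited). The gripper opens to 93 mm and grips with 3 to 60 N. Pads are 15 mm wide; open, the fingers measure 128 mm over their backs; the gripper's body (75 mm by 188 mm) begins 65 mm behind the grasp point.
Start: joints at [1.054, 0.259, 1.535, -0, 1.348, -0.203], TCP at [0.17, 0.523, 0.236] pointing down, gripper open.
Joint ranges: [-3.14, 3.14], [-0.91, 2.08], [0.19, 2.58], [-1.22, 4.36], [0.22, 2.71], [-3.12, 3.12]. Speed limits (rad/s): [2.57, 2.57, 3.14, 3.14, 3.14, 3.14].

## Interface

Orientations are given as a unit quaternion [w, x, y, z].
In Python, from plant import telemetry, eyes, robot gives the robot as it stands.
- The arm moves only by the tool step_arm, never from a script. Its arguments are lists of equal length, an entry for each row: "jaw": the gripper command: -1 is fully open, 1 is shut, values between are in proportion; "translation": the shift along the tool's x, y, z in m, a list of three; "rotation": the turn, a rotation vector about the tool's x, y, z in degrees, a list of three. In form: {"jaw": [jaw, ...], "translation": [[x, y, z], ...], "rotation": [[rx, ry, rz], ...]}. A call has 1 to 20 rows; each row is the pose to reach, as a shift and turn from the pose commanded when the call began, along the tool's axes at that moment; what a row does not reach only later rows make up. A row lasts 1/10 s, in which the tool goes at most 50 mm and 8.59 degrees, less where a joint would pass 70% of its speed; a pose out of reach is approached as far as the arm can. A call with a gripper value outside its range is refused whole. The fingers move at their own pace and stop on an object; "force" is the grip in N (left out, the last holds). Time passes only in rows, so rows that repeat a pose let the fingers close. It gives the time, the measured TCP pose, the force and the opening at its end, in the units of the state.
- telemetry.sense(): the state, without advancing time (a new reading comes with each control period).
- eyes.grab_frame(name): name is "scene" or "top" or "wrist"; returns a dict with "img" (400x640x3 uint8, red, green, blue), "z_map" (400x640 float32, m along the optical axis (not along the pixel's ray), 0 where there is no reading), "vfov" (degrees; the focal length in pixels is half the picture's height over the tangent of half this angle, whatever the lens; pixels are square), "cx", "cy" (the principal point, pixels), "xyz" and "orientation" of the camera in the world; the wrist camera has in their place "tool_from_camera" (4x4, takes a point from camera to tool coordinates, whose origin is the TCP and whose axes are the tool frame's). Camera axes: x right, y down, z forward; pixel columns grow to the right and rows downward; lengths in m; the calibration is good to about 2 mm. A picture is of the moment at which its call begins: read the wrist's pose just before it.
- robot.hand_in(): hands the job in, once; it reports no verdict.
The state is a dict: "time": time; "q": joint angles; "qd": joint speeds; "effort": joint torques, N m; "position": TCP position; "tcp_rot": TCP orientation; "force": force on the tool from outside, world axes, zero at the start; "wrist_torque": the same for the moment, N m; "grip_width": finger opening in m.
Only numpy, scipy, OpenCV 4.12 (cv2) and the standard library are available. Lean on these libraries where they do the work, as an engineer would, in place of code of your own. Each camera call takes 0.05 s, during which the arm holds its last target. There are 200 camera calls.

## Working session

There is one attempt and no reset: what is moved stays moved. The work goes in short steps, Python scripts to look and compute and a tool call to move; the robot and the scene stay as the last step left them, time stands still between calls to the robot, and variables do not carry over. Pictures are saved under pics/ and viewed, on a budget of 14 in all, crops included, one or two more only if the job needs it, and the job is handed in when it is done.

Besides the shell and the picture viewer there is one more tool, called after "Emit:" as a command line: name --argument value ..., lists and objects as JSON in quotes. step_arm: Moves the arm, as the interface text tells. Its arguments: {"type":"object","properties":{"jaw":{"type":"array"},"translation":{"type":"array"},"rotation":{"type":"array"},"force":{"type":"number"}},"required":["jaw","translation","rotation"]}

```bash
ls; mkdir -p pics
python3 - <<'E'
from plant import telemetry, eyes, robot
import cv2, numpy as np
print(telemetry.sense(), robot.finger_overhang, [a for a in dir(robot) if a[0]!='_'])
for n in("scene","top"):
    f=eyes.grab_frame(n); print(n,{k:v for k,v in f.items() if k not in('img','z_map')})
    np.savez(f'pics/{n}0.npz',**f)
    cv2.imwrite(f'pics/{n}0.png',f['img'][...,::-1])
E
```

```text
pics
{'time': 0.0, 'q': array([ 1.05415653e+00,  2.59301012e-01,  1.53606784e+00, -2.91590016e-05,
        1.34798427e+00, -2.02807530e-01]), 'qd': array([ 1.22310942e-03,  5.37447072e-05,  6.36172158e-04,  6.74044604e-04,
        5.69851862e-04, -7.27859071e-04]), 'effort': array([ 1.44402009e-03, -4.37317085e+01, -2.84005022e+01,  7.19265291e-02,
        4.14261734e-02, -1.35196783e-04]), 'position': array([0.16952295, 0.52268778, 0.23484639]), 'tcp_rot': array([ 0.69820959,  0.10991326,  0.69862898, -0.1110855 ]), 'force': array([ 0.1817765 ,  0.21583909, -0.67664773]), 'wrist_torque': array([ 0.02024165,  0.02987343, -0.00032253]), 'grip_width': 0.09327105332503577} 0.017 ['Unreachable', 'finger_overhang', 'hand_in']
scene {'vfov': 48.96976326089933, 'cx': 322.2561978171213, 'cy': 200.8149306581197, 'xyz': array([1.06463864, 0.30158875, 0.90182286]), 'orientation': array([-0.17841645,  0.47275635,  0.80369125, -0.31424413])}
top {'vfov': 48.64537323487467, 'cx': 318.12299487976077, 'cy': 200.0671356994633, 'xyz': array([ 0.22606568, -0.0758949 ,  1.11882306]), 'orientation': array([-0.06947722,  0.70523869, -0.7027804 ,  0.06253808])}
```

View pics/scene0.png

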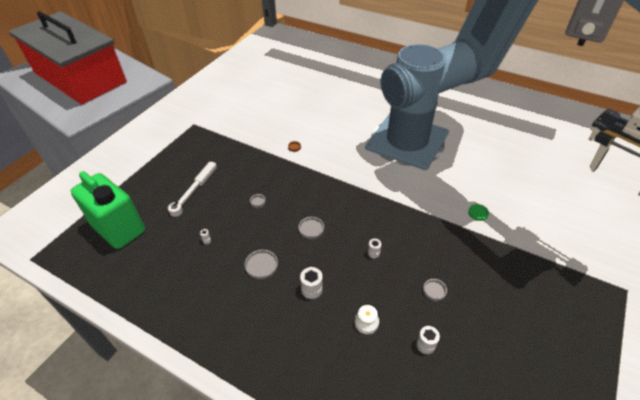

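View pics/top0.png

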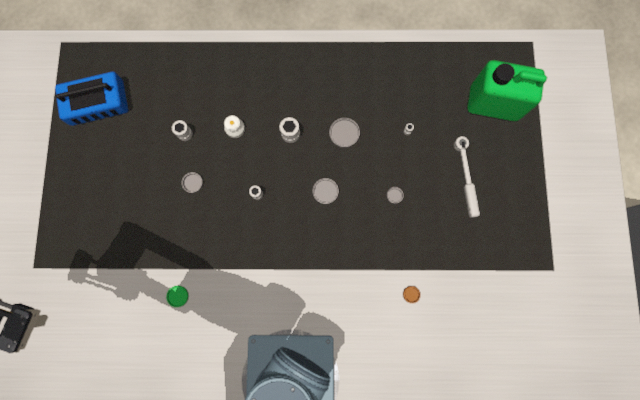

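The top view shows the sockets at about (181,130) large, (289,129) largest, (408,129) small and (255,192) medium. The holders are at (192,183), (326,191), (345,132) and (396,195). The headlamp is at (233,126) and the ratchet at about (467,180). The scene view shows the same layout. Next I'll measure from both views.

```bash
cat > h.py <<'E'
import numpy as np, cv2
from scipy.spatial.transform import Rotation as R
def rot(q): return R.from_quat(np.roll(q,-1)).as_matrix()
def foc(f): return 200/np.tan(np.radians(float(f['vfov']))/2)
def pose(f,st=None):
    if 'xyz' in f: return rot(f['orientation']),np.array(f['xyz'])
    T=np.array(f['tool_from_camera']); A=rot(st['tcp_rot'])
    return A@T[:3,:3], A@T[:3,3]+st['position']
def rays(f,uv,P):
    uv=np.atleast_2d(uv).astype(float); F=foc(f)
    d=np.c_[(uv[:,0]-f['cx'])/F,(uv[:,1]-f['cy'])/F,np.ones(len(uv))]
    return d@P[0].T
def plane(f,uv,z,P):
    d=rays(f,uv,P); return P[1]+d*((z-P[1][2])/d[:,2])[:,None]
def cloud(f,P):
    v,u=np.mgrid[:400,:640]; d=rays(f,np.c_[u.ravel(),v.ravel()],P)
    return (P[1]+d*np.array(f['z_map']).reshape(-1,1)).reshape(400,640,3)
def tri(P1,d1,P2,d2):
    # closest point of two rays, and gap
    A=np.c_[d1,-d2]; s=np.linalg.lstsq(A,P2-P1,rcond=None)[0]
    a,b=P1+s[0]*d1,P2+s[1]*d2; return (a+b)/2,np.linalg.norm(a-b)
E
python3 - <<'E'
from h import *
for n in('scene','top'):
    f=dict(np.load(f'pics/{n}0.npz')); P=pose(f); X=cloud(f,P)
    g=f['img'].max(2); valid=f['z_map']>0
    m=((g>75)&(X[...,2]<.12)&(X[...,0]>.25)&(X[...,0]<.75)&valid).astype(np.uint8)
    k,l,s,c=cv2.connectedComponentsWithStats(m)
    print(n)
    for i in range(1,k):
        if not 20<s[i,4]<1500: continue
        Q=X[l==i]; zt=np.percentile(Q[:,2],90)
        T=Q[Q[:,2]>zt-.008]
        (cx,cy),r=cv2.minEnclosingCircle(T[:,:2].astype(np.float32))
        print(c[i].round(0),s[i,4],'zt %.3f'%zt,'xy %.3f %.3f d %.1f mm'%(cx,cy,2e3*r), 'med',np.median(Q,0).round(3),f['img'][l==i].mean(0).round())
E
```

```text
scene
[192. 188.] 677 zt 0.029 xy 0.495 -0.444 d 208.9 mm med [ 0.494 -0.442  0.023] [170. 164. 158.]
[257. 200.] 190 zt 0.019 xy 0.446 -0.260 d 46.3 mm med [ 0.444 -0.263  0.011] [128. 121. 117.]
[124. 226.] 1064 zt 0.110 xy 0.708 -0.469 d 84.6 mm med [ 0.713 -0.462  0.07 ] [ 33. 114.  52.]
[311. 227.] 485 zt 0.018 xy 0.457 -0.085 d 70.9 mm med [ 0.454 -0.085  0.01 ] [143. 134. 130.]
[205. 236.] 144 zt 0.043 xy 0.619 -0.298 d 23.0 mm med [ 0.621 -0.295  0.022] [133. 128. 123.]
[374. 248.] 238 zt 0.049 xy 0.450 0.091 d 30.3 mm med [0.456 0.094 0.032] [143. 137. 132.]
[261. 263.] 807 zt 0.018 xy 0.613 -0.135 d 87.6 mm med [ 0.611 -0.135  0.01 ] [149. 140. 136.]
[311. 283.] 577 zt 0.064 xy 0.612 0.009 d 50.6 mm med [0.622 0.014 0.051] [160. 154. 149.]
[435. 289.] 441 zt 0.018 xy 0.478 0.259 d 55.7 mm med [0.474 0.259 0.01 ] [148. 139. 135.]
[367. 319.] 629 zt 0.051 xy 0.626 0.156 d 40.8 mm med [0.635 0.159 0.03 ] [201. 197. 188.]
[428. 340.] 473 zt 0.056 xy 0.611 0.289 d 41.5 mm med [0.621 0.289 0.047] [162. 156. 151.]
top
[494. 104.] 1270 zt 0.110 xy 0.696 -0.526 d 152.3 mm med [ 0.66
[... 263 characters left out ...]
 mm med [ 0.619 -0.132  0.008] [154. 145. 139.]
[182. 131.] 272 zt 0.055 xy 0.613 0.287 d 40.6 mm med [0.607 0.283 0.045] [148. 141. 134.]
[408. 129.] 91 zt 0.042 xy 0.620 -0.298 d 21.1 mm med [ 0.618 -0.295  0.029] [147. 141. 134.]
[467. 178.] 787 zt 0.029 xy 0.496 -0.443 d 207.1 mm med [ 0.48  -0.443  0.024] [177. 170. 163.]
[191. 182.] 364 zt 0.016 xy 0.483 0.260 d 59.3 mm med [0.483 0.262 0.008] [151. 142. 136.]
[325. 191.] 561 zt 0.016 xy 0.460 -0.083 d 69.5 mm med [ 0.46  -0.082  0.008] [159. 151. 145.]
[256. 192.] 135 zt 0.049 xy 0.451 0.091 d 29.1 mm med [0.448 0.091 0.045] [158. 152. 145.]
[395. 195.] 243 zt 0.017 xy 0.449 -0.261 d 45.2 mm med [ 0.45  -0.26   0.009] [149. 140. 134.]
```

Run:
```python
from h import *
from plant import telemetry,eyes
s=telemetry.sense(); A=rot(s['tcp_rot']); print(A.round(4))
f=eyes.grab_frame('wrist'); print(np.array(f['tool_from_camera']).round(3),f['vfov'])
# rotation vec (tool) to make x down, y along +y / +x world
for y in([0,1,0],[1,0,0],[-1,0,0],[0,-1,0]):
    x=np.array([0,0,-1.]);B=np.c_[x,y,np.cross(x,y)]
    print(y,R.from_matrix(A.T@B).as_rotvec(degrees=True).round(2))
print('to small, tool axes',A.T@(np.array([.6195,-.298,.18])-s['position']))
```

```text
[[-7.000e-04  3.087e-01  9.512e-01]
 [-1.400e-03  9.512e-01 -3.087e-01]
 [-1.000e+00 -1.600e-03 -3.000e-04]]
[[ 0.001 -0.269  0.963 -0.149]
 [ 1.    -0.    -0.001  0.   ]
 [ 0.001  0.963  0.269 -0.075]
 [ 0.     0.     0.     1.   ]] 58.35970307899878
[0, 1, 0] [-17.98  -0.03   0.09]
[1, 0, 0] [7.202e+01 4.000e-02 9.000e-02]
[-1, 0, 0] [-1.0798e+02 -9.0000e-02  5.0000e-02]
[0, -1, 0] [1.6202e+02 1.2000e-01 4.0000e-02]
to small, tool axes [ 0.05573387 -0.64170208  0.68133263]
```

Emit:
step_arm --jaw '[-1,-1,-1,-1,-1,-1,-1,-1,-1,-1,-1,-1,-1,-1,-1,-1,-1,-1,-1,-1]' --translation '[[0.055,-0.642,0.681],[0.055,-0.642,0.681],[0.055,-0.642,0.681],[0.055,-0.642,0.681],[0.055,-0.642,0.681],[0.055,-0.642,0.681],[0.055,-0.642,0.681],[0.055,-0.642,0.681],[0.055,-0.642,0.681],[0.055,-0.642,0.681],[0.055,-0.642,0.681],[0.055,-0.642,0.681],[0.055,-0.642,0.681],[0.055,-0.642,0.681],[0.055,-0.642,0.681],[0.055,-0.642,0.681],[0.055,-0.642,0.681],[0.055,-0.642,0.681],[0.055,-0.642,0.681],[0.055,-0.642,0.681]]' --rotation '[[-17.98,0,0.09],[-17.98,0,0.09],[-17.98,0,0.09],[-17.98,0,0.09],[-17.98,0,0.09],[-17.98,0,0.09],[-17.98,0,0.09],[-17.98,0,0.09],[-17.98,0,0.09],[-17.98,0,0.09],[-17.98,0,0.09],[-17.98,0,0.09],[-17.98,0,0.09],[-17.98,0,0.09],[-17.98,0,0.09],[-17.98,0,0.09],[-17.98,0,0.09],[-17.98,0,0.09],[-17.98,0,0.09],[-17.98,0,0.09]]' --force 40

```text
time: 2.15
position: [0.6202, -0.3031, 0.1778]
tcp_rot: [0.707, 0.002, 0.707, -0.001]
force: [-0.4, -0.1, -0.2]
grip_width: 0.0928
```

```bash
cat > look.py <<'E'
from h import *
from plant import telemetry,eyes
import sys
s=telemetry.sense(); f=eyes.grab_frame('wrist')
P=pose(f,s); X=cloud(f,P)
print('tcp',s['position'].round(4),rot(s['tcp_rot'])[:,0].round(3),'w',s['grip_width'],'F',s['force'].round(1))
cv2.imwrite(f'pics/{sys.argv[1]}.png',f['img'][...,::-1])
np.savez(f'pics/{sys.argv[1]}.npz',s=s['position'],P0=P[0],P1=P[1],**f)
m=((f['img'].max(2)>75)&(X[...,2]<.12)&(X[...,2]>.006)&(f['z_map']>0)).astype(np.uint8)
k,l,st,c=cv2.connectedComponentsWithStats(m)
for i in range(1,k):
    if st[i,4]<150: continue
    Q=X[l==i]; zt=np.percentile(Q[:,2],90); T=Q[Q[:,2]>zt-.006]
    (cx,cy),r=cv2.minEnclosingCircle(T[:,:2].astype(np.float32))
    print(c[i].round(),st[i,4],'zt %.3f xy %.4f %.4f d %.1f'%(zt,cx,cy,2e3*r))
E
python3 look.py w1
```

```text
tcp [ 0.6202 -0.3031  0.1778] [-0.001  0.001 -1.   ] w 0.09276795610928623 F [-0.4 -0.1 -0.2]
[152.  92.] 4105 zt 0.029 xy 0.5343 -0.4440 d 132.6
[591.  13.] 2040 zt 0.016 xy 0.4690 -0.0834 d 62.6
[507. 181.] 6018 zt 0.015 xy 0.6150 -0.1325 d 80.3
[636. 183.] 203 zt 0.013 xy 0.6179 -0.0095 d 32.2
[323. 192.] 490 zt 0.041 xy 0.6201 -0.2979 d 20.1
[ 76. 254.] 7854 zt 0.087 xy 0.6605 -0.5000 d 78.7
```

View pics/w1.png

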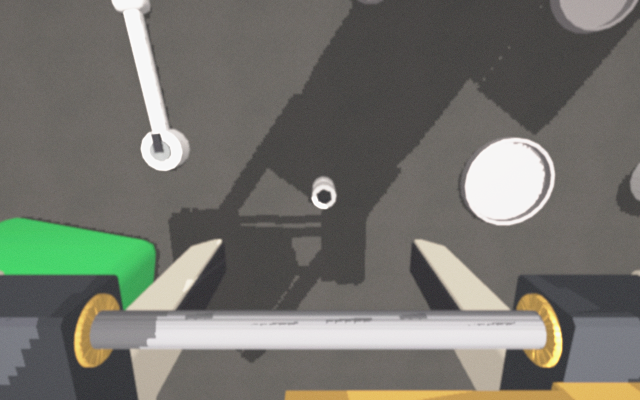

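The wrist view shows the small socket at (323,192) between the jaws, the largest holder at (507,181) and the ratchet head at (163,150). The positions agree with the fixed cameras. I'll descend partway and check the tracking.

Emit:
step_arm --jaw '[-1,-1,-1,-1,-1,-1]' --translation '[[0.05,0,0],[0.1,0,0],[0.1,0,0],[0.1,0,0],[0.1,0,0],[0.1,0,0]]' --rotation '[[0,0,0],[0,0,0],[0,0,0],[0,0,0],[0,0,0],[0,0,0]]'

```text
time: 2.8
position: [0.6211, -0.2983, 0.0844]
tcp_rot: [0.709, -0.001, 0.705, -0.0]
force: [0.5, -0.5, 1.5]
grip_width: 0.0927
```

Emit:
step_arm --jaw '[-1,-1,-1,-1]' --translation '[[0.025,0,-0.001],[0.045,0,-0.001],[0.045,0,-0.001],[0.045,0,-0.001]]' --rotation '[[0,0,0],[0,0,0],[0,0,0],[0,0,0]]'

```text
time: 3.2
position: [0.619, -0.2979, 0.0373]
tcp_rot: [0.708, 0.0, 0.706, 0.0]
force: [1.0, -1.0, 0.2]
grip_width: 0.0929
```

Run:
```python
from plant import telemetry
s=telemetry.sense();print(s['position'],s['qd'].round(3),s['tcp_rot'],s['force'])
```

```text
[ 0.61904597 -0.29789373  0.03731037] [ 0.    -0.014 -0.018  0.001 -0.002 -0.001] [7.07736441e-01 1.51748263e-04 7.06476520e-01 1.83452312e-04] [ 0.97929879 -0.97437806  0.18947183]
```

Emit:
step_arm --jaw '[1,1,1,1,1,1,1,1,1,1,1,1]' --translation '[[0,0,0],[0,0,0],[0,0,0],[0,0,0],[0,0,0],[0,0,0],[0,0,0],[0,0,0],[0,0,0],[0,0,0],[0,0,0],[0,0,0]]' --rotation '[[0,0,0],[0,0,0],[0,0,0],[0,0,0],[0,0,0],[0,0,0],[0,0,0],[0,0,0],[0,0,0],[0,0,0],[0,0,0],[0,0,0]]' --force 30

```text
time: 4.4
position: [0.6183, -0.2975, 0.0356]
tcp_rot: [0.707, 0.001, 0.707, 0.001]
force: [0.7, -0.8, -0.3]
grip_width: 0.0192
```

Emit:
step_arm --jaw '[1,1,1,1,1,1,1,1,1,1,1,1]' --translation '[[-0.03,0,0],[-0.07,0,0],[-0.1,0,-0.02],[-0.1,0.01,-0.06],[-0.1,0.02,-0.1],[-0.1,0.037,-0.14],[-0.1,0.037,-0.172],[-0.1,0.037,-0.172],[-0.1,0.037,-0.172],[-0.1,0.037,-0.172],[-0.1,0.037,-0.172],[-0.1,0.037,-0.172]]' --rotation '[[0,0,0],[0,0,0],[0,0,0],[0,0,0],[0,0,0],[0,0,0],[0,0,0],[0,0,0],[0,0,0],[0,0,0],[0,0,0],[0,0,0]]'

```text
time: 5.6
position: [0.4471, -0.2608, 0.1355]
tcp_rot: [0.707, 0.0, 0.707, 0.001]
force: [0.1, 0.0, -0.3]
grip_width: 0.019
```

```bash
python3 look.py w2
cat > hold.py <<'E'
from h import *
# holder rim: outer contour of the blob, cast on rim plane, fit by ellipse centre; two views
seeds={'small':(.448,-.26,42),'medium':(.481,.26,53),'large':(.459,-.084,66),'largest':(.616,-.133,79)}
V=[]
for n in('scene','top','w1','w2'):
    f=dict(np.load(f'pics/{n}.npz' if n[0]=='w' else f'pics/{n}0.npz')); P=(f['P0'],f['P1']) if 'P0' in f else pose(f)
    F=foc(f)
    for h,(x,y,d) in seeds.items():
        p=(np.array([x,y,.01])-P[1])@P[0]; 
        if p[2]<=0: continue
        u,v=F*p[0]/p[2]+f['cx'],F*p[1]/p[2]+f['cy']; r=F*d/2000/p[2]
        if not(r*1.5<u<640-r*1.5 and r*1.5<v<400-r*1.5): continue
        m=(f['img'].max(2)>75).astype(np.uint8)
        k,l,st,c=cv2.connectedComponentsWithStats(m)
        i=l[int(v),int(u)]
        if i==0 or st[i,4]>2*np.pi*r*r: print(n,h,'bad');continue
        cs,_=cv2.findContours((l==i).astype(np.uint8),cv2.RETR_EXTERNAL,cv2.CHAIN_APPROX_NONE)
        W=plane(f,cv2.convexHull(max(cs,key=len))[:,0],.016,P)
        (ex,ey),(a,b),_=cv2.fitEllipse(W[:,:2].astype(np.float32))
        print(n,h,'%.4f %.4f  d %.1f %.1f'%(ex,ey,a*1e3,b*1e3))
E
python3 hold.py
```

```text
tcp [ 0.4471 -0.2608  0.1355] [ 0.     0.002 -1.   ] w 0.019030820065504266 F [ 0.1  0.  -0.3]
[ 74. 206.] 6219 zt 0.027 xy 0.4654 -0.4474 d 148.5
[540. 213.] 5404 zt 0.016 xy 0.4577 -0.0834 d 67.7
[318. 201.] 2161 zt 0.016 xy 0.4477 -0.2600 d 42.1
[317. 243.] 429 zt 0.118 xy 0.4464 -0.2606 d 19.4
[108. 361.] 502 zt 0.031 xy 0.5836 -0.4358 d 31.7
[595. 372.] 861 zt 0.025 xy 0.6129 -0.0074 d 37.4
scene small 0.4472 -0.2595  d 44.8 52.7
scene medium 0.4784 0.2592  d 55.5 60.0
scene large 0.4572 -0.0836  d 68.9 75.8
scene largest 0.6134 -0.1325  d 82.3 87.5
top small 0.4495 -0.2588  d 43.2 45.1
top medium 0.4811 0.2606  d 54.9 55.6
top large 0.4595 -0.0819  d 67.4 68.9
top largest 0.6165 -0.1314  d 80.7 83.3
w1 largest bad
w2 small bad
w2 large bad
```

Emit:
step_arm --jaw '[1,1,1,1,1,1,1]' --translation '[[0.04,0,0],[0.07,0,0],[0.085,0,0],[0.093,0,0],[0.093,0,0],[0.093,0,0],[0.093,0,0]]' --rotation '[[0,0,0],[0,0,0],[0,0,0],[0,0,0],[0,0,0],[0,0,0],[0,0,0]]'

```text
time: 6.35
position: [0.4471, -0.2611, 0.0437]
tcp_rot: [0.708, -0.0, 0.706, 0.0]
force: [0.6, -0.0, -1.2]
grip_width: 0.0193
```

Emit:
step_arm --jaw '[1,1,1,1,1]' --translation '[[0.002,0,0],[0.004,0,0],[0.004,0,0],[0.004,0,0],[0.004,0,0]]' --rotation '[[0,0,0],[0,0,0],[0,0,0],[0,0,0],[0,0,0]]'

```text
time: 6.85
position: [0.4464, -0.2605, 0.0387]
tcp_rot: [0.707, 0.001, 0.707, 0.001]
force: [-0.4, -0.1, -0.2]
grip_width: 0.0192
```

Emit:
step_arm --jaw '[1,1,1,1]' --translation '[[0.001,0,0],[0.001,0,0],[0.001,0,0],[0.001,0,0]]' --rotation '[[0,0,0],[0,0,0],[0,0,0],[0,0,0]]'

```text
time: 7.25
position: [0.4466, -0.2606, 0.0384]
tcp_rot: [0.707, 0.0, 0.707, 0.0]
force: [-1.1, 0.4, 6.2]
grip_width: 0.019
```

Emit:
step_arm --jaw '[-1,-1,-1,-1,-1,-1,-1,-1,-1,-1,-1,-1,-1,-1,-1,-1,-1,-1,-1,-1]' --translation '[[0,0,0],[0,0,0],[0,0,0],[0,0,0],[0,0,0],[0,0,0],[-0.02,0,0],[-0.06,0,0],[-0.11,0,0],[-0.14,0.04,0.003],[-0.14,0.09,0.003],[-0.14,0.14,0.003],[-0.14,0.19,0.003],[-0.14,0.24,0.003],[-0.14,0.29,0.003],[-0.14,0.352,0.003],[-0.14,0.352,0.003],[-0.14,0.352,0.003],[-0.14,0.352,0.003],[-0.14,0.352,0.003]]' --rotation '[[0,0,0],[0,0,0],[0,0,0],[0,0,0],[0,0,0],[0,0,0],[0,0,0],[0,0,0],[0,0,0],[0,0,0],[0,0,0],[0,0,0],[0,0,0],[0,0,0],[0,0,0],[0,0,0],[0,0,0],[0,0,0],[0,0,0],[0,0,0]]'

```text
time: 9.25
position: [0.4496, 0.0898, 0.1782]
tcp_rot: [0.707, 0.001, 0.707, -0.0]
force: [-0.4, 1.0, -0.8]
grip_width: 0.0927
```

```bash
python3 look.py w3
python3 - <<'E'
from plant import eyes
from h import *
f=eyes.grab_frame('top'); np.savez('pics/top1.npz',**f)
cv2.imwrite('pics/top1c.png',cv2.resize(f['img'][90:230,370:430,::-1],None,fx=4,fy=4,interpolation=2))
E
```

```text
tcp [0.4496 0.0898 0.1782] [ 0.     0.001 -1.   ] w 0.09269513289390223 F [-0.4  1.  -0.8]
[127. 197.] 4225 zt 0.016 xy 0.4587 -0.0824 d 67.6
[320. 194.] 1198 zt 0.047 xy 0.4501 0.0919 d 29.1
[500. 219.] 2591 zt 0.016 xy 0.4798 0.2591 d 54.0
[230. 373.] 2533 zt 0.062 xy 0.6127 0.0091 d 50.2
[384. 368.] 1896 zt 0.048 xy 0.6272 0.1565 d 39.8
```

View pics/top1c.png

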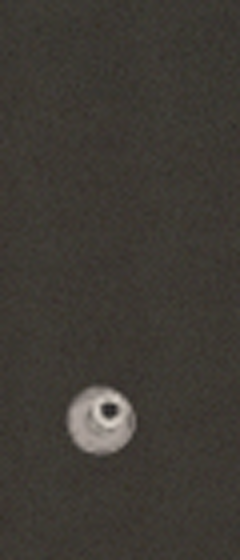

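The crop shows the small socket upright inside its holder at about (105,415). Next is the medium socket at (0.450, 0.0915), with its holder at (0.480, 0.2595).

Emit:
step_arm --jaw '[-1,-1,-1,-1,-1,-1,-1,1,1,1,1,1,1,1,1,1,1,1]' --translation '[[0.05,0.001,0],[0.1,0.001,0],[0.125,0.001,0],[0.139,0.001,0],[0.139,0.001,0],[0.139,0.001,0],[0.139,0.001,0],[0.139,0.001,0],[0.139,0.001,0],[0.139,0.001,0],[0.139,0.001,0],[0.139,0.001,0],[0.139,0.001,0],[0.139,0.001,0],[0.139,0.001,0],[0.139,0.001,0],[0.139,0.001,0],[0.139,0.001,0]]' --rotation '[[0,0,0],[0,0,0],[0,0,0],[0,0,0],[0,0,0],[0,0,0],[0,0,0],[0,0,0],[0,0,0],[0,0,0],[0,0,0],[0,0,0],[0,0,0],[0,0,0],[0,0,0],[0,0,0],[0,0,0],[0,0,0]]' --force 35

```text
time: 11.15
position: [0.4493, 0.0925, 0.0392]
tcp_rot: [0.707, 0.001, 0.707, 0.001]
force: [-0.7, -0.6, 0.1]
grip_width: 0.0282
```

Emit:
step_arm --jaw '[1,1,1,1,1,1,1,1,1,1,1,1,1,1,1,1,1,1,1]' --translation '[[-0.03,0,0],[-0.07,0,0],[-0.1,0.02,0.005],[-0.1,0.06,0.015],[-0.1,0.1,0.02],[-0.1,0.14,0.03],[-0.1,0.1675,0.03],[-0.1,0.1675,0.03],[-0.1,0.1675,0.03],[-0.1,0.1675,0.03],[-0.06,0.1675,0.03],[-0.03,0.1675,0.03],[-0.015,0.1675,0.03],[-0.008,0.1675,0.03],[-0.005,0.1675,0.03],[-0.005,0.1675,0.03],[-0.005,0.1675,0.03],[-0.005,0.1675,0.03],[-0.005,0.1675,0.03]]' --rotation '[[0,0,0],[0,0,0],[0,0,0],[0,0,0],[0,0,0],[0,0,0],[0,0,0],[0,0,0],[0,0,0],[0,0,0],[0,0,0],[0,0,0],[0,0,0],[0,0,0],[0,0,0],[0,0,0],[0,0,0],[0,0,0],[0,0,0]]'

```text
time: 13.05
position: [0.4798, 0.2602, 0.0452]
tcp_rot: [0.708, 0.001, 0.707, 0.001]
force: [-0.4, 0.3, -0.8]
grip_width: 0.0282
```

Emit:
step_arm --jaw '[1,1,1,1,1]' --translation '[[0.001,0,0],[0.002,0,0],[0.0025,0,0],[0.0025,0,0],[0.0025,0,0]]' --rotation '[[0,0,0],[0,0,0],[0,0,0],[0,0,0],[0,0,0]]'

```text
time: 13.55
position: [0.4794, 0.2601, 0.0422]
tcp_rot: [0.707, 0.001, 0.707, 0.001]
force: [-0.9, -0.8, 3.5]
grip_width: 0.028
```

Emit:
step_arm --jaw '[-1,-1,-1,-1,-1,-1,-1,-1,-1,-1,-1,-1,-1,-1,-1,-1,-1,-1]' --translation '[[0,0,0],[0,0,0],[0,0,0],[0,0,0],[0,0,0],[0,0,0],[-0.02,0,0],[-0.06,0,0],[-0.11,0,0],[-0.14,0,0.03],[-0.14,0.01,0.07],[-0.14,0.02,0.11],[-0.14,0.028,0.133],[-0.14,0.028,0.133],[-0.14,0.028,0.133],[-0.14,0.028,0.133],[-0.14,0.028,0.133],[-0.14,0.028,0.133]]' --rotation '[[0,0,0],[0,0,0],[0,0,0],[0,0,0],[0,0,0],[0,0,0],[0,0,0],[0,0,0],[0,0,0],[0,0,0],[0,0,0],[0,0,0],[0,0,0],[0,0,0],[0,0,0],[0,0,0],[0,0,0],[0,0,0]]'

```text
time: 15.35
position: [0.6116, 0.2877, 0.1825]
tcp_rot: [0.707, 0.001, 0.707, 0.001]
force: [0.4, -0.3, 0.1]
grip_width: 0.0929
```

```bash
python3 look.py w4
```

```text
tcp [0.6116 0.2877 0.1825] [ 0.     0.002 -1.   ] w 0.09290165985456125 F [ 0.4 -0.3  0.1]
[282.  30.] 3426 zt 0.050 xy 0.4803 0.2601 d 29.1
[ 19. 191.] 2119 zt 0.048 xy 0.6155 0.0235 d 39.1
[318. 195.] 2093 zt 0.054 xy 0.6127 0.2878 d 39.2
[171. 207.] 3169 zt 0.049 xy 0.6282 0.1567 d 40.1
[561. 256.] 7414 zt 0.060 xy 0.6742 0.5017 d 120.6
```

View pics/w4.png

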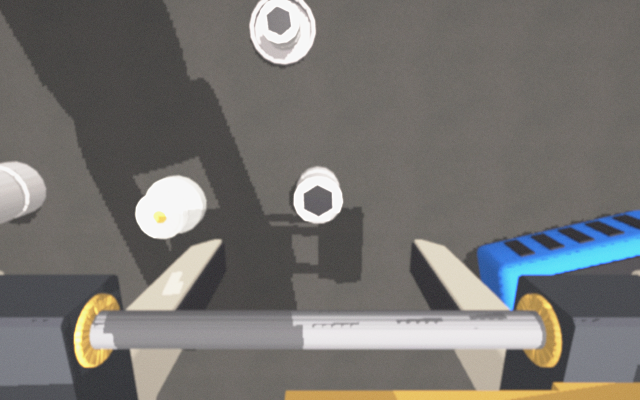

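The medium socket is upright in its holder at (280,25). The large socket is centred between the jaws at (318,198), the headlamp is at (170,207), and everything is clear.

Emit:
step_arm --jaw '[-1,-1,-1,-1,-1,-1,-1,1,1,1,1,1,1,1,1,1,1,1]' --translation '[[0.05,0,0.001],[0.1,0,0.001],[0.125,0,0.001],[0.139,0,0.001],[0.139,0,0.001],[0.139,0,0.001],[0.139,0,0.001],[0.139,0,0.001],[0.139,0,0.001],[0.139,0,0.001],[0.139,0,0.001],[0.139,0,0.001],[0.139,0,0.001],[0.139,0,0.001],[0.139,0,0.001],[0.139,0,0.001],[0.139,0,0.001],[0.139,0,0.001]]' --rotation '[[0,0,0],[0,0,0],[0,0,0],[0,0,0],[0,0,0],[0,0,0],[0,0,0],[0,0,0],[0,0,0],[0,0,0],[0,0,0],[0,0,0],[0,0,0],[0,0,0],[0,0,0],[0,0,0],[0,0,0],[0,0,0]]' --force 45

```text
time: 17.2
position: [0.6133, 0.288, 0.043]
tcp_rot: [0.707, 0.001, 0.707, 0.001]
force: [-0.1, 0.3, -0.6]
grip_width: 0.0383
```

Emit:
step_arm --jaw '[1,1,1,1,1,1,1,1,1,1,1,1,1,1,1,1,1,1,1]' --translation '[[-0.03,0,0],[-0.06,0,0],[-0.1,0,0],[-0.1,-0.03,-0.015],[-0.1,-0.07,-0.03],[-0.1,-0.11,-0.05],[-0.1,-0.15,-0.065],[-0.1,-0.19,-0.08],[-0.1,-0.23,-0.095],[-0.1,-0.27,-0.115],[-0.1,-0.31,-0.13],[-0.1,-0.35,-0.148],[-0.1,-0.371,-0.155],[-0.1,-0.371,-0.155],[-0.1,-0.371,-0.155],[-0.06,-0.371,-0.155],[-0.03,-0.371,-0.155],[-0.03,-0.371,-0.155],[-0.03,-0.371,-0.155]]' --rotation '[[0,0,0],[0,0,0],[0,0,0],[0,0,0],[0,0,0],[0,0,0],[0,0,0],[0,0,0],[0,0,0],[0,0,0],[0,0,0],[0,0,0],[0,0,0],[0,0,0],[0,0,0],[0,0,0],[0,0,0],[0,0,0],[0,0,0]]'

```text
time: 19.1
position: [0.4585, -0.082, 0.0725]
tcp_rot: [0.707, 0.0, 0.707, 0.001]
force: [0.6, -0.1, -1.5]
grip_width: 0.0382
```

Emit:
step_arm --jaw '[1,1,1,1,1,1,1]' --translation '[[0.01,-0.001,0],[0.018,-0.001,0],[0.0235,-0.001,0],[0.0235,-0.001,0],[0.0235,-0.001,0],[0.0235,-0.001,0],[0.0235,-0.001,0]]' --rotation '[[0,0,0],[0,0,0],[0,0,0],[0,0,0],[0,0,0],[0,0,0],[0,0,0]]'

```text
time: 19.8
position: [0.4586, -0.0841, 0.0492]
tcp_rot: [0.707, 0.0, 0.707, 0.0]
force: [-1.0, -0.4, -2.7]
grip_width: 0.038
```

Emit:
step_arm --jaw '[1,1,1,1,1]' --translation '[[0.001,0,0],[0.002,0,0],[0.003,0,0],[0.003,0,0],[0.003,0,0]]' --rotation '[[0,0,0],[0,0,0],[0,0,0],[0,0,0],[0,0,0]]'

```text
time: 20.3
position: [0.4584, -0.084, 0.0459]
tcp_rot: [0.707, 0.001, 0.707, 0.001]
force: [0.1, -0.4, -0.8]
grip_width: 0.0378
```

Emit:
step_arm --jaw '[1,1,1,1]' --translation '[[0.001,0,0],[0.001,0,0],[0.001,0,0],[0.001,0,0]]' --rotation '[[0,0,0],[0,0,0],[0,0,0],[0,0,0]]'

```text
time: 20.7
position: [0.4584, -0.084, 0.0459]
tcp_rot: [0.707, 0.0, 0.707, 0.001]
force: [-2.7, 1.8, 9.3]
grip_width: 0.038
```

Emit:
step_arm --jaw '[-1,-1,-1,-1,-1,-1,-1,-1,-1,-1,-1,-1,-1,-1,-1,-1,-1,-1]' --translation '[[0,0,0],[0,0,0],[0,0,0],[0,0,0],[0,0,0],[0,0,0],[-0.02,0,0],[-0.06,0,0],[-0.11,0,0],[-0.14,0.02,0.03],[-0.14,0.04,0.07],[-0.14,0.07,0.11],[-0.14,0.093,0.1545],[-0.14,0.093,0.1545],[-0.14,0.093,0.1545],[-0.14,0.093,0.1545],[-0.14,0.093,0.1545],[-0.14,0.093,0.1545]]' --rotation '[[0,0,0],[0,0,0],[0,0,0],[0,0,0],[0,0,0],[0,0,0],[0,0,0],[0,0,0],[0,0,0],[0,0,0],[0,0,0],[0,0,0],[0,0,0],[0,0,0],[0,0,0],[0,0,0],[0,0,0],[0,0,0]]'

```text
time: 22.5
position: [0.6121, 0.008, 0.1857]
tcp_rot: [0.707, 0.001, 0.707, 0.0]
force: [-0.3, -0.8, 1.0]
grip_width: 0.0931
```

```bash
python3 look.py w5
```

```text
tcp [0.6121 0.008  0.1857] [ 0.001  0.001 -1.   ] w 0.0931073449891412 F [-0.3 -0.8  1. ]
[6. 7.] 187 zt 0.016 xy 0.4618 -0.2462 d 14.8
[206.  19.] 2996 zt 0.056 xy 0.4676 -0.0835 d 34.1
[614.  32.] 3029 zt 0.035 xy 0.4813 0.2563 d 27.7
[165. 188.] 5723 zt 0.016 xy 0.6144 -0.1323 d 79.8
[319. 196.] 2994 zt 0.062 xy 0.6131 0.0088 d 49.1
[481. 206.] 3199 zt 0.049 xy 0.6274 0.1564 d 40.2
```

View pics/w5.png

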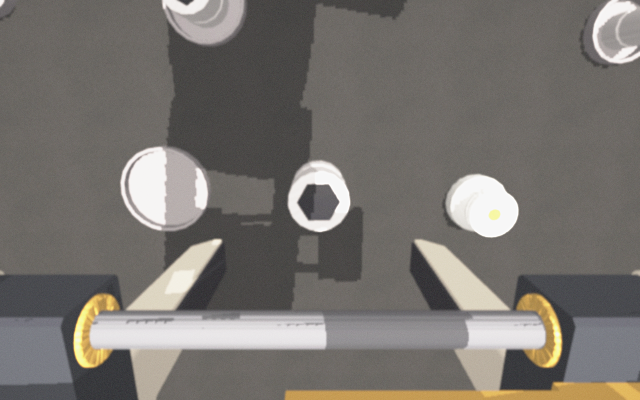

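The largest socket is at (319,198) between the jaws. Its empty holder is at (165,188), and the large socket sits in its own holder at (206,19).

Emit:
step_arm --jaw '[-1,-1,-1,-1,-1,-1,-1,1,1,1,1,1,1,1,1,1,1,1]' --translation '[[0.05,0.001,0.001],[0.1,0.001,0.001],[0.125,0.001,0.001],[0.138,0.001,0.001],[0.138,0.001,0.001],[0.138,0.001,0.001],[0.138,0.001,0.001],[0.138,0.001,0.001],[0.138,0.001,0.001],[0.138,0.001,0.001],[0.138,0.001,0.001],[0.138,0.001,0.001],[0.138,0.001,0.001],[0.138,0.001,0.001],[0.138,0.001,0.001],[0.138,0.001,0.001],[0.138,0.001,0.001],[0.138,0.001,0.001]]' --rotation '[[0,0,0],[0,0,0],[0,0,0],[0,0,0],[0,0,0],[0,0,0],[0,0,0],[0,0,0],[0,0,0],[0,0,0],[0,0,0],[0,0,0],[0,0,0],[0,0,0],[0,0,0],[0,0,0],[0,0,0],[0,0,0]]' --force 55

```text
time: 24.35
position: [0.6139, 0.0098, 0.0471]
tcp_rot: [0.707, 0.0, 0.707, 0.0]
force: [-0.1, -2.9, -0.1]
grip_width: 0.0475
```

Emit:
step_arm --jaw '[1,1,1,1,1,1,1,1,1,1,1,1,1,1,1,1,1,1,1]' --translation '[[-0.025,0,0],[-0.05,0,0],[-0.07,0,0],[-0.07,-0.03,0.001],[-0.07,-0.06,0.001],[-0.07,-0.09,0.001],[-0.07,-0.12,0.001],[-0.07,-0.142,0.001],[-0.07,-0.142,0.001],[-0.07,-0.142,0.001],[-0.07,-0.142,0.001],[-0.04,-0.142,0.001],[-0.02,-0.142,0.001],[-0.01,-0.142,0.001],[-0.006,-0.142,0.001],[-0.006,-0.142,0.001],[-0.006,-0.142,0.001],[-0.006,-0.142,0.001],[-0.006,-0.142,0.001]]' --rotation '[[0,0,0],[0,0,0],[0,0,0],[0,0,0],[0,0,0],[0,0,0],[0,0,0],[0,0,0],[0,0,0],[0,0,0],[0,0,0],[0,0,0],[0,0,0],[0,0,0],[0,0,0],[0,0,0],[0,0,0],[0,0,0],[0,0,0]]'

```text
time: 26.25
position: [0.6154, -0.1322, 0.0538]
tcp_rot: [0.708, 0.0, 0.707, 0.0]
force: [-0.4, -0.2, -3.0]
grip_width: 0.0473
```

Emit:
step_arm --jaw '[1,1,1,1,1,1]' --translation '[[0.001,0,0],[0.002,0,0],[0.003,0,0],[0.0035,0,0],[0.0035,0,0],[0.0035,0,0]]' --rotation '[[0,0,0],[0,0,0],[0,0,0],[0,0,0],[0,0,0],[0,0,0]]'

```text
time: 26.85
position: [0.6149, -0.1321, 0.0501]
tcp_rot: [0.707, 0.0, 0.707, 0.0]
force: [-3.4, -0.1, 5.5]
grip_width: 0.0469
```

Emit:
step_arm --jaw '[-1,-1,-1,-1,-1,-1,-1,-1,-1,-1,-1,-1,-1,-1,-1,-1,-1,-1]' --translation '[[0,0,0],[0,0,0],[0,0,0],[0,0,0],[0,0,0],[0,0,0],[-0.02,0,0],[-0.06,0,0],[-0.11,0,0],[-0.16,0,0],[-0.2,0.03,-0.03],[-0.2,0.07,-0.06],[-0.2,0.11,-0.09],[-0.2,0.15,-0.12],[-0.2,0.2,-0.16],[-0.2,0.2,-0.2],[-0.2,0.2,-0.2],[-0.2,0.2,-0.2]]' --rotation '[[0,0,0],[0,0,0],[0,0,0],[0,0,0],[0,0,0],[0,0,0],[0,0,0],[0,0,0],[0,0,0],[0,0,0],[0,0,0],[0,0,0],[0,0,0],[0,0,0],[0,0,0],[0,0,0],[0,0,0],[0,0,0]]'

```text
time: 28.65
position: [0.4141, 0.0682, 0.2502]
tcp_rot: [0.708, -0.0, 0.706, 0.001]
force: [1.0, 0.1, -0.8]
grip_width: 0.0934
```

Run:
```python
from plant import eyes,telemetry
from h import *
im=[]
exp={'small':(.4477,-.26,.043),'medium':(.480,.2597,.049),'large':(.458,-.0835,.056),'largest':(.6147,-.1325,.064),'lamp':(.6275,.1565,.049)}
for n in('scene','top'):
    f=eyes.grab_frame(n); im.append(f['img']); X=cloud(f,pose(f))
    for h,(x,y,z) in exp.items():
        m=(np.hypot(X[...,0]-x,X[...,1]-y)<.045)&(X[...,2]>z-.006)&(X[...,2]<z+.02)&(f['z_map']>0)
        if m.sum()<8: print(n,h,'hidden');continue
        Q=X[m];c,r=cv2.minEnclosingCircle(Q[:,:2].astype(np.float32))
        print(n,h,'zt %.4f'%np.median(Q[:,2]),'off mm',((np.array(c)-(x,y))*1e3).round(1),'d %.1f'%(2e3*r))
print(telemetry.sense()['position'])
a,b=im; cv2.imwrite('pics/end.png',np.vstack([a[130:380,140:540],b[80:240,150:550]])[...,::-1])
```

```text
scene small zt 0.0452 off mm [-1.1  1.3] d 22.3
scene medium zt 0.0508 off mm [-0.2 -0.3] d 30.6
scene large zt 0.0583 off mm [-1.4 -0.1] d 41.3
scene largest zt 0.0662 off mm [-0.7  0. ] d 51.4
scene lamp zt 0.0497 off mm [-1.4 -0.6] d 40.7
top small zt 0.0440 off mm [ 0.7 -0.5] d 19.8
top medium zt 0.0497 off mm [1. 4.] d 26.1
top large zt 0.0572 off mm [ 0.1 -0.7] d 38.8
top largest zt 0.0648 off mm [-0.4  0.5] d 50.0
top lamp hidden
[0.41611699 0.0672116  0.25021694]
```

View pics/end.png

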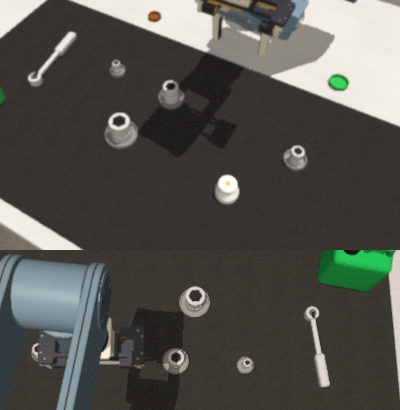

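All four sockets stand upright in their holders, with tops at the expected heights. The headlamp and ratchet have not moved, and the arm is clear.

```bash
python3 -c "
from plant import robot
print(robot.hand_in())"
```

```text
the job is handed in; nothing more can be done
None
```

I placed the four sockets in their matching holders, smallest to largest. Each was lowered until it touched the holder floor (about 3.5–9 N of contact force), released, and left standing. I handed the job in at about 29 s of the 115 s allowed, with the arm retracted and clear of everything.

**Final checks:** Both fixed cameras showed all four sockets upright and within about 1.7 mm of their holder centres. Their tops were 1–2 mm above the expected heights, within calibration error. The one exception was the medium socket in the top view, which read 4 mm off because the arm partly hid it. The scene view and an earlier wrist view put it within 1 mm.

**Bystanders:** The headlamp is within 1.5 mm of its starting position, from the scene view only because the arm hid it in the top view. I checked the ratchet by eye in the last picture, without re-measuring it, and it appears unmoved.

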